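# Load the reagent cassette down the red-railed lane

### The arm

A 6-joint arm with a two-finger parallel gripper is mounted at the origin on the work surface. World frame = base frame: x ahead of the robot, y to its left, z up, the work surface at z = 0. Lengths are in m, angles in rad, forces in N, time in s.
With the tool pointing down it reaches from about 0.225 to 0.875 m from the base axis. Payload 3.4 kg.
Tool frame: the origin (TCP) lies at the very end of the fingers, on their centre line; the grasp point (between the pads) lies manip.hold_point_z behind it (manip.hold_point_z is the distance from the TCP to the grasp point, in m); x points along the fingers, y is the direction in which the jaws open and shut, and the axes are right-handed (so a half turn about x gives the same grasp; the last joint's range is limited). The gripper opens to 85 mm and grips with 20 to 120 N. Pads are 22 mm wide; open, the fingers measure 114 mm over their backs; the gripper's body (76 mm by 85 mm) begins 54 mm behind the grasp point. The pads swing forward as they close: fully open they stand 13 mm farther back than shut.
Start: joints at [1.197, 0.276, 1.505, -0, 1.361, -0.121], TCP at [0.144, 0.557, 0.231] pointing down, gripper open.
Joint ranges: [-2.89, 2.89], [-0.75, 2.08], [0.22, 2.7], [-1.18, 4.32], [0.11, 2.71], [-2.7, 2.7]. Speed limits (rad/s): [2.57, 2.57, 3.14, 3.14, 3.14, 3.14].

### API

Orientations are given as a unit quaternion [w, x, y, z].
In Python, from rig import manip gives the robot as it stands.
- The arm moves only by the tool step_arm, never from a script. Its argument "targets" is a list of rows, each a list of 2 entries, a list of its own where there are three numbers: the shift along the tool's x, y, z in mm, then the turn about the tool's x in degrees. A call has 1 to 20 rows; each row is the pose to reach, as a shift and turn from the pose commanded when the call began, along the tool's axes at that moment; what a row does not reach only later rows make up. A row lasts 1/10 s, in which the tool goes at most 50 mm and 8.59 degrees, less where a joint would pass 70% of its speed; a pose out of reach is approached as far as the arm can. A call with a gripper value outside its range is refused whole. "grip" is the closure, from 0 (fully open) to 1 (shut), set as the call begins (left out, the last holds). The fingers move at their own pace and stop on an object; "grip_force" is the grip in N (left out, the last holds). Time passes only in rows, so rows that repeat a pose let the fingers close. It gives the time, the measured TCP pose, the force and the opening at its end, in the units of the state.
- manip.get_state(): the state, without advancing time (a new reading comes with each control period).
- manip.get_image(name): name is "scene" or "side" or "wrist"; returns a dict with "image" (420x560x3 uint8, red, green, blue), "fx", "fy", "cx", "cy" (pixels), "distortion" ([k1, k2, p1, p2, k3] as OpenCV has them; the pictures are not rectified), "pose" (4x4, takes a point from camera to world coordinates). Camera axes: x right, y down, z forward; pixel columns grow to the right and rows downward; lengths in m; the calibration is good to about 2 mm. A picture is of the moment at which its call begins. There is no depth.
- manip.sign_off(): hands the job in, once; it reports no verdict.
Trained networks look in a picture, given as the dict that the camera call returned (one of the last four; its "shot" number tells which), for a name from the list of things; names that differ only in an ending like _2 or _b are one class to them, and where a whole thing is asked for, a point or a joint stands for the part that bears it (a point fixed in the world has none). Each returns a list of dicts, best first, with "confidence" (0 to 1); they miss things now and then, are a little off and sometimes report something else, mostly with a low value. They report only what shows in the picture. A call takes as long as a camera call. They do not tell look-alikes from the thing itself.
- manip.search_frame(picture, thing): "xyz" ([x, y, z] in m, in world coordinates, good to about 4 mm: the middle of the surface that is visible of it).
- manip.regions_of(picture, thing): "region" (420x560 bool, what is visible of it).
The state is a dict: "clock": time; "qpos": joint angles; "qd": joint speeds; "effort": joint torques, N m; "position": TCP position; "ee_rot": TCP orientation; "contact_force": force on the tool from outside, world axes, zero at the start; "moment": the same for the moment, N m; "width": finger opening in m.
Only numpy, scipy, OpenCV 4.12 (cv2) and the standard library are available. Lean on these libraries where they do the work, as an engineer would, in place of code of your own. Each camera call takes 0.05 s, during which the arm holds its last target.

### The job

Push the green reagent cassette along the grey loading deck and down the lane between the two red guide rails until its front end is home against the blue end stop, sitting straight. Only push it gently with the fingers, never gripping or lifting it, and let neither the cassette nor the robot touch either red rail. Leave the black tube rack, the white bottle and the blue tip box undisturbed, and finish with the hand clear of everything.

Things in the scene. Friction and masses are not known exactly. Their poses are not given: they have to be found in the camera images.
- deck: Fixed grey loading slab 460 x 200 x 12 high on the bench, ending at a low white inlet housing (130 long, 200 wide, 85 high, face at x=+230). Origin: centre of the slab's underside; x is the loading direction (towards the end stop), y across to the side nearer the robot, z up. x -230 to -40 is open apron; then the railed lane. Position and yaw vary. (Lengths in mm.)
- rail_near: Fixed red guide rail on the robot's side of the lane, 252 long x 12 wide x 18 high, standing on the deck; its top is 30 above the bench. Origin at the centre of its underside, x along the lane. Its inner face is 55 from the lane's centre line (lane 110 wide). Must not be touched. (Lengths in mm.)
- rail_far: The other red guide rail, same size, on the far side of the lane; inner face 55 from the centre line. Must not be touched. (Lengths in mm.)
- lane_mouth (a point): Point on the deck's upper surface (12 above the bench) on the lane's centre line, at the yellow line where the rails begin. (Lengths in mm.)
- lane_end (a point): Point on the deck's upper surface on the lane's centre line, at the face of the rigid blue end stop (30 high, 138 wide); 252 from lane_mouth. (Lengths in mm.)
- cassette: Loose green box, white lid with four yellow discs, 120 long (x) x 90 wide (y) x 65 high, 0.35 to 0.7 kg, friction varies. Origin: centre of its underside; x points to its front end (black stripe on the lid), z up. Starts on the apron, up to 20 off the lane's centre line and turned up to 0.2 rad; centred in the lane it has 10 spare on each side. (Lengths in mm.)
- tube_rack: Loose bystander: black rack 118 x 34 x 45 high with five yellow-capped tubes, 90 high in all, on the bench beside the deck on the side away from the robot. Origin at the centre of its underside, x along its length. (Lengths in mm.)
- bottle: Loose bystander: white bottle with blue cap, 48 diameter, 100 high, on the bench beside the deck on the side away from the robot. Origin at the centre of its underside. (Lengths in mm.)
- tip_box: Loose bystander: blue box with clear lid 80 x 55 x 47 high, on the bench beside the deck on the robot's side. Origin at the centre of its underside, x along its length. (Lengths in mm.)
Not all that is in view belongs to the job. Of the things that look like the cassette, the smallest one is meant.

How it is judged:
By the outcome, as a careful person would: the job done as asked, in the order asked, and still so for the second after the job is handed in, with the robot touching nothing.
It also fails if it takes over 72 s, if anything falls off the work surface, if the arm or the gripper's body presses on something with over 40 N, if the wrist force passes 120 N, or if a joint passes its speed limit or range.

## Working session

There is one attempt and no reset: what is moved stays moved. The work goes in short steps, Python scripts to look and compute and a tool call to move; the robot and the scene stay as the last step left them, time stands still between calls to the robot, and variables do not carry over. Pictures are saved under pics/ and viewed, and the job is handed in when it is done.

Besides the shell and the picture viewer there is one more tool, called after ">>>" in YAML: its name, and indented under it one key for each argument. step_arm: Moves the arm, as the interface text tells. Its arguments: {"type":"object","properties":{"targets":{"type":"array"},"grip":{"type":"number"},"grip_force":{"type":"number"}},"required":["targets"]}

```bash
ls; mkdir -p pics; python3 - <<'E'
from rig import manip
import cv2,numpy as np
s=manip.get_state(); print(s, manip.hold_point_z)
for n in ["scene","side","wrist"]:
    p=manip.get_image(n); cv2.imwrite(f"pics/{n}0.png",p["image"][:,:,::-1])
    print(n,p["fx"],p["fy"],p["cx"],p["cy"],p["distortion"],np.round(p["pose"],3).tolist())
E
```

```text
pics
{'clock': 0.0, 'qpos': array([ 1.19699322e+00,  2.76594372e-01,  1.50610785e+00,  2.34310152e-05,
        1.36069183e+00, -1.20971184e-01]), 'qd': array([-0.00162659,  0.00238955,  0.00207912,  0.00050874, -0.00131801,
       -0.00013534]), 'effort': array([-5.62274872e-04, -4.16779053e+01, -2.45800388e+01, -3.66586464e-04,
        1.15007150e-02,  1.30261037e-05]), 'position': array([0.14362715, 0.55624433, 0.23045013]), 'ee_rot': array([ 0.70129985,  0.08853785,  0.70162747, -0.08976889]), 'contact_force': array([-1.39107796, -0.25470787,  0.41553707]), 'moment': array([ 0.0541774 ,  0.00048768, -0.0275966 ]), 'width': 0.08521168392387088} 0.0187
scene 521.9639111108407 521.9639111108407 292.22244927295947 210.44796713352477 [-0.04942077  0.          0.          0.          0.        ] [[-0.68, 0.457, -0.574, 1.247], [0.733, 0.445, -0.514, 0.622], [0.021, -0.771, -0.637, 0.88], [0.0, 0.0, 0.0, 1.0]]
side 409.31141869425187 409.31141869425187 274.198866933844 209.7719152759896 [-0.12427619  0.          0.          0.          0.        ] [[-0.948, -0.168, 0.269, 0.281], [-0.317, 0.513, -0.798, 0.667], [-0.004, -0.842, -0.539, 0.542], [0.0, 0.0, 0.0, 1.0]]
wrist 310.670566327576 310.670566327576 280.2570336863182 208.36449618853504 [-0.04785674  0.          0.          0.          0.        ] [[0.25, 0.924, 0.289, 0.07], [0.968, -0.238, -0.077, 0.576], [-0.003, 0.299, -0.954, 0.374], [0.0, 0.0, 0.0, 1.0]]
```

View pics/scene0.png

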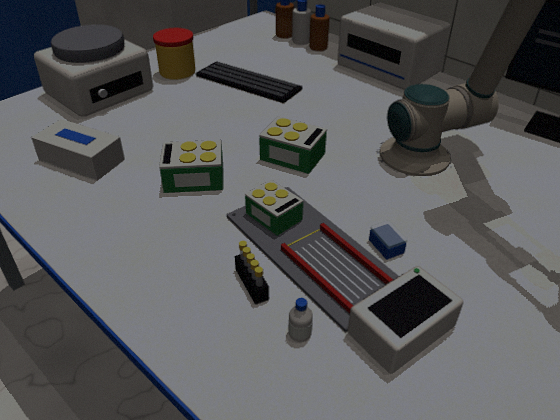

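View pics/side0.png

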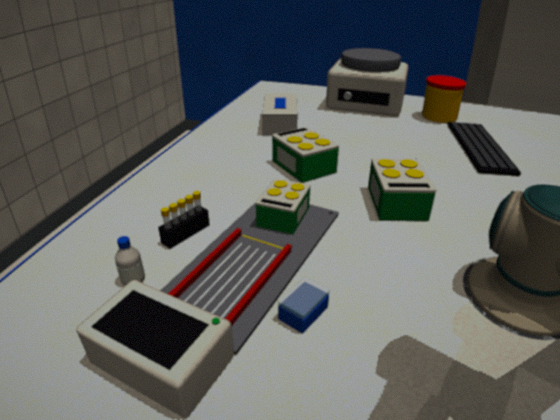

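View pics/wrist0.png

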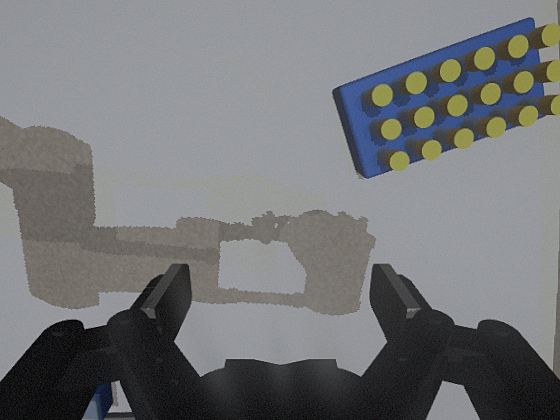

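```bash
cat > h.py <<'E'
import numpy as np,cv2
from scipy.optimize import minimize
from rig import manip
def proj(p,X):
    T=np.linalg.inv(p["pose"]);R,_=cv2.Rodrigues(T[:3,:3])
    K=np.array([[p["fx"],0,p["cx"]],[0,p["fy"],p["cy"]],[0,0,1]])
    return cv2.projectPoints(np.asarray(X,float).reshape(-1,3),R,T[:3,3],K,np.array(p["distortion"],float))[0].reshape(-1,2)
def unproj(p,uv,z):
    K=np.array([[p["fx"],0,p["cx"]],[0,p["fy"],p["cy"]],[0,0,1]])
    n=cv2.undistortPoints(np.array(uv,float).reshape(-1,1,2),K,np.array(p["distortion"],float)).reshape(-1,2)
    d=np.c_[n,np.ones(len(n))]@p["pose"][:3,:3].T; o=p["pose"][:3,3]
    return o+d*((z-o[2])/d[:,2])[:,None]
def box(x,y,yaw,l,w,z0,z1,ox=0,oy=0):
    c,s=np.cos(yaw),np.sin(yaw);P=[]
    for a in(-1,1):
        for b in(-1,1):
            for z in(z0,z1):
                u,v=ox+a*l/2,oy+b*w/2
                P.append([x+c*u-s*v,y+s*u+c*v,z])
    return np.array(P)
S=4
def hullmask(p,P):
    m=np.zeros((420*S,560*S),np.uint8)
    h=cv2.convexHull(((proj(p,P)+.5)*S-.5).astype(np.float32))
    cv2.fillConvexPoly(m,np.round(h*16).astype(np.int32),255,shift=4)
    return cv2.resize(m,(560,420),interpolation=cv2.INTER_AREA)/255.
def fit(views,x0,l,w,z0,z1):
    def f(q):
        return sum(np.abs(hullmask(p,box(q[0],q[1],q[2],l,w,z0,z1))-m).sum()for p,m in views)
    sim=np.array([x0,[x0[0]+.02,x0[1],x0[2]],[x0[0],x0[1]+.02,x0[2]],[x0[0],x0[1],x0[2]+.15]])
    r=minimize(f,x0,method="Nelder-Mead",options=dict(initial_simplex=sim,xatol=1e-4,fatol=.05,maxiter=300))
    return r.x,r.fun
E
python3 - <<'E'
from h import *
for n in ["scene","side"]:
    p=manip.get_image(n); 
    out=p["image"][:,:,::-1].copy()
    for t in ["cassette","rail_near","rail_far","deck","tip_box","bottle","tube_rack","lane_mouth","lane_end"]:
        f=manip.search_frame(p,t)
        print(n,t,[(np.round(d["xyz"],3).tolist(),round(d["confidence"],2)) for d in f][:4])
        try:
            r=manip.regions_of(p,t)
        except Exception as e: print(e);continue
        for i,d in enumerate(r[:4]):
            m=d["region"];ys,xs=np.nonzero(m);print("   reg",round(d["confidence"],2),m.sum(),xs.min(),xs.max(),ys.min(),ys.max())
            np.save(f"pics/{n}_{t}_{i}.npy",m)
E
```

```text
scene cassette [([0.566, -0.357, 0.09], 0.93), ([0.301, -0.236, 0.074], 0.82), ([0.539, -0.076, 0.075], 0.65)]
   reg 0.77 2738 260 325 118 172
   reg 0.65 3076 159 223 140 192
   reg 0.64 2139 245 303 180 234
   reg 0.23 725 280 351 243 311
scene rail_near [([0.489, 0.149, 0.024], 0.58)]
   reg 0.6 668 321 389 224 282
scene rail_far [([0.611, 0.135, 0.031], 0.7)]
   reg 0.93 775 281 352 243 312
scene deck [([0.581, 0.224, 0.021], 0.83), ([0.612, 0.134, 0.033], 0.49)]
   reg 0.67 16048 227 462 188 372
scene tip_box [([0.412, 0.184, 0.046], 0.88)]
   reg 0.94 952 369 406 221 257
scene bottle [([0.75, 0.209, 0.062], 0.76)]
   reg 0.87 860 289 312 298 342
scene tube_rack [([0.724, 0.045, 0.043], 0.97)]
   reg 0.67 1255 234 269 241 304
   reg 0.56 15901 228 462 203 372
scene lane_mouth [([0.582, 0.226, 0.023], 0.76)]
   reg 0.98 16196 227 463 187 373
   reg 0.59 1223 235 268 241 303
   reg 0.43 729 320 391 223 283
scene lane_end [([0.58, 0.226, 0.021], 0.83)]
   reg 0.84 16249 227 463 187 373
side cassette [([0.265, -0.2, 0.079], 0.9), ([0.527, -0.342, 0.074], 0.82), ([0.512, -0.054, 0.0
[... 189 characters left out ...]
   reg 0.97 924 225 291 244 324
side rail_far [([0.604, 0.132, 0.026], 0.79)]
   reg 0.9 899 169 240 228 297
side deck [([0.54, 0.3, 0.027], 0.66)]
   reg 0.95 23957 78 337 205 416
   reg 0.56 2303 256 310 178 232
side tip_box [([0.392, 0.189, 0.044], 0.74)]
   reg 0.73 1858 278 328 277 332
   reg 0.35 1069 115 145 236 285
side bottle [([0.723, 0.206, 0.054], 0.58)]
   reg 0.65 1017 115 144 236 285
   reg 0.29 880 169 241 228 297
side tube_rack [([0.703, 0.034, 0.04], 0.8)]
side lane_mouth [([0.541, 0.302, 0.028], 0.93), ([0.484, 0.162, 0.031], 0.63)]
   reg 0.96 24239 77 338 203 416
   reg 0.24 960 116 144 237 284
side lane_end [([0.54, 0.302, 0.033], 0.79)]
   reg 0.86 24406 78 338 205 416
```

```bash
cat >> h.py <<'E'
def redmask(im):
    hsv=cv2.cvtColor(im,cv2.COLOR_RGB2HSV).astype(int)
    return (((hsv[...,0]<8)|(hsv[...,0]>172))&(hsv[...,1]>140)&(hsv[...,2]>50)).astype(float)
def lanemodel(p,q,zoff=0):
    x,y,a=q
    m=np.maximum(hullmask(p,box(x,y,a,.252,.012,.012,.030,.086,.061)),hullmask(p,box(x,y,a,.252,.012,.012,.030,.086,-.061)))
    return m*(1-hullmask(p,box(x,y,a,.130,.2,0,.085,.295,0)))
def fitlane(ps,x0,roi):
    ms=[(p,redmask(p["image"])*r) for p,r in zip(ps,roi)]
    f=lambda q:sum((np.abs(lanemodel(p,q)-m)*r).sum() for (p,m),r in zip(ms,roi))
    sim=np.array([x0,[x0[0]+.02,x0[1],x0[2]],[x0[0],x0[1]+.02,x0[2]],[x0[0],x0[1],x0[2]+.15]])
    r=minimize(f,x0,method="Nelder-Mead",options=dict(initial_simplex=sim,xatol=1e-4,fatol=.05,maxiter=300))
    return r.x,r.fun,[m.sum() for _,m in ms]
E
cat > m0.py <<'E'
from h import *
a=manip.get_image("scene");b=manip.get_image("side")
ra=np.zeros((420,560));ra[215:330,250:420]=1
rb=np.zeros((420,560));rb[215:340,150:310]=1
for ps,rs in (([a],[ra]),([b],[rb]),([a,b],[ra,rb])):
    print("lane",*fitlane(ps,[.56,.11,1.3],rs))
L=fitlane([a,b],[.56,.11,1.3],[ra,rb])[0]
# cassette: color/regions
M=[]
for p,c in((a,(273,208)),(b,(283,205))):
    best=[d for d in manip.regions_of(p,"cassette") if d["region"][c[1],c[0]]and d["region"].sum()<5000]
    M.append((p,best[0]["region"].astype(float)))
for v in ([M[0]],[M[1]],M): print("cas",*fit(v,[.53,-.04,1.3],.12,.09,.012,.077))
C=fit(M,[.53,-.04,1.3],.12,.09,.012,.077)[0]
np.save("L.npy",L);np.save("C.npy",C)
for n,p in(("scene",a),("side",b)):
    o=cv2.resize(p["image"][:,:,::-1],None,fx=3,fy=3,interpolation=cv2.INTER_CUBIC)
    def seg(P,col):
        P=proj(p,P)
        for i in range(8):
            for j in range(i):
                if bin(i^j).count("1")==1: cv2.line(o,*[tuple(int(v) for v in np.round((P[k]+.5)*3)) for k in(i,j)],col,1)
    for s in(1,-1): seg(box(*L,.252,.012,.012,.030,.086,.061*s),(255,255,0))
    seg(box(*L,.46,.2,0,.012),(255,0,255)); seg(box(*L,.13,.2,0,.085,.295),(0,255,255))
    seg(box(*C,.12,.09,.012,.077),(0,0,255))
    o=o[500:1130,600:1400] if n=="scene" else o[500:1250,200:1050]
    o=cv2.resize(o,None,fx=min(800/o.shape[1],600/o.shape[0]),fy=min(800/o.shape[1],600/o.shape[0]))
    cv2.imwrite(f"pics/{n}_fit.png",o)
c,s=np.cos(L[2]),np.sin(L[2]);d=C[:2]-L[:2]
print("cas in deck mm",1000*(c*d[0]+s*d[1]),1000*(-s*d[0]+c*d[1]),"yaw",C[2]-L[2])
E
python3 m0.py
```

```text
lane [0.49443073 0.53504801 0.03683128] 765.0 [np.float64(765.0)]
lane [0.54544956 0.12407098 1.40975862] 1489.0549019607843 [np.float64(1430.0)]
lane [0.53403703 0.05292786 1.41104043] 1469.0870742022298 [np.float64(765.0), np.float64(1430.0)]
cas [ 0.51489947 -0.09601931  1.57206786] 151.67058823529413
cas [ 0.51508058 -0.09776468  1.53100679] 67.32941176470588
cas [ 0.51501353 -0.09745492  1.54684995] 220.1843137254902
cas in deck mm -151.49403189219368 -5.1412176660594335 yaw 0.1358095179118597
```

View pics/scene_fit.png

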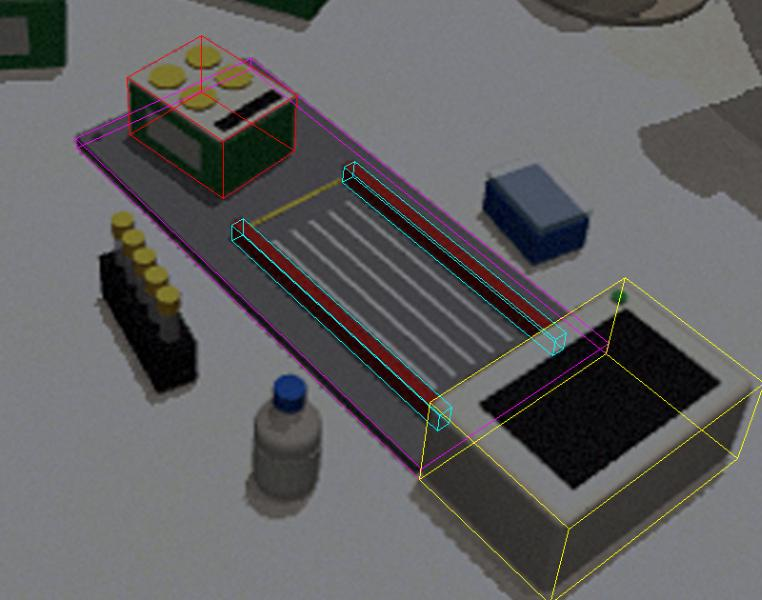

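View pics/side_fit.png

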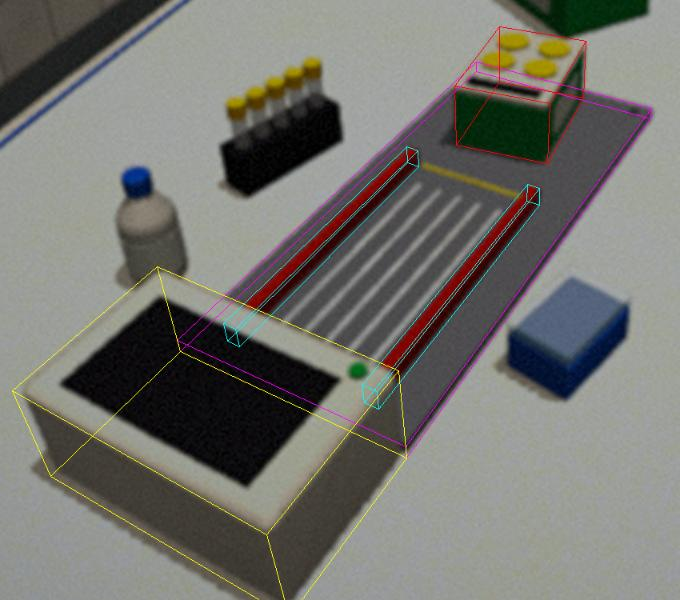

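```bash
python3 - <<'E'
s=open('h.py').read()
i=s.index("def redmask");j=s.index("def lanemodel")
s=s[:i]+'''def redmask(im):
    f=cv2.GaussianBlur(im,(0,0),.7).astype(float)
    return ((f[...,0]>1.7*np.maximum(f[...,1],f[...,2]))&(f[...,0]>25)).astype(float)
'''+s[j:]
open('h.py','w').write(s)
m=open('m0.py').read().replace("[.56,.11,1.3]","[.535,.06,1.40]")
open('m0.py','w').write(m)
E
python3 m0.py
```

```text
lane [0.5331938  0.05282271 1.40728836] 187.35347943098807 [np.float64(1458.0)]
lane [0.53445239 0.05460026 1.40979597] 253.38056132256827 [np.float64(1787.0)]
lane [0.53387454 0.05428916 1.4006289 ] 473.2582083813917 [np.float64(1458.0), np.float64(1787.0)]
cas [ 0.51532054 -0.09600679  1.5232485 ] 93.921568627451
cas [ 0.5153233  -0.09716284  1.53290213] 78.45882352941177
cas [ 0.51477217 -0.09652372  1.52729568] 180.0705882352941
cas in deck mm -151.86953311590852 -6.713306807618957 yaw 0.12666677629156098
```

View pics/scene_fit.png

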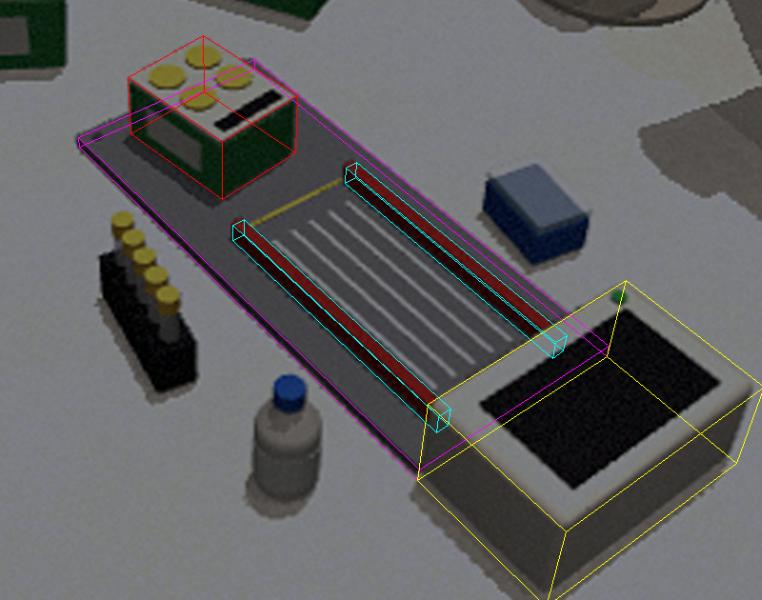

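View pics/side_fit.png

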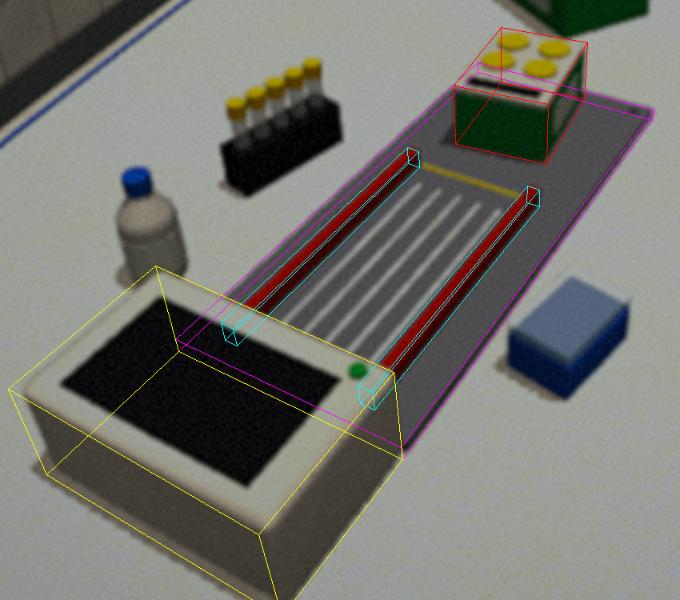

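```bash
python3 - <<'E'
from h import *
L=np.load("L.npy")
for n,(x0,y0,w,h) in (("scene",(270,215,130,110)),("side",(160,215,140,110))):
    p=manip.get_image(n);k=5.5
    o=cv2.resize(p["image"][y0:y0+h,x0:x0+w,::-1],None,fx=k,fy=k,interpolation=cv2.INTER_CUBIC)
    o=np.clip(o*1.6,0,255).astype(np.uint8)
    for s in(1,-1):
        P=(proj(p,box(*L,.252,.012,.012,.030,.086,.061*s))+.5-[x0,y0])*k
        for i in range(8):
            for j in range(i):
                if bin(i^j).count("1")==1: cv2.line(o,*[tuple(int(v) for v in np.round(P[t])) for t in(i,j)],(255,255,0),1)
    c,s=np.cos(L[2]),np.sin(L[2])
    P=(proj(p,[[L[0]+c*-.04-s*v,L[1]+s*-.04+c*v,.012] for v in(-.055,.055)])+.5-[x0,y0])*k
    cv2.line(o,tuple(P[0].astype(int)),tuple(P[1].astype(int)),(0,255,0),1)
    cv2.imwrite(f"pics/{n}_z.png",o)
E
```

```text
(no output)
```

View pics/scene_z.png

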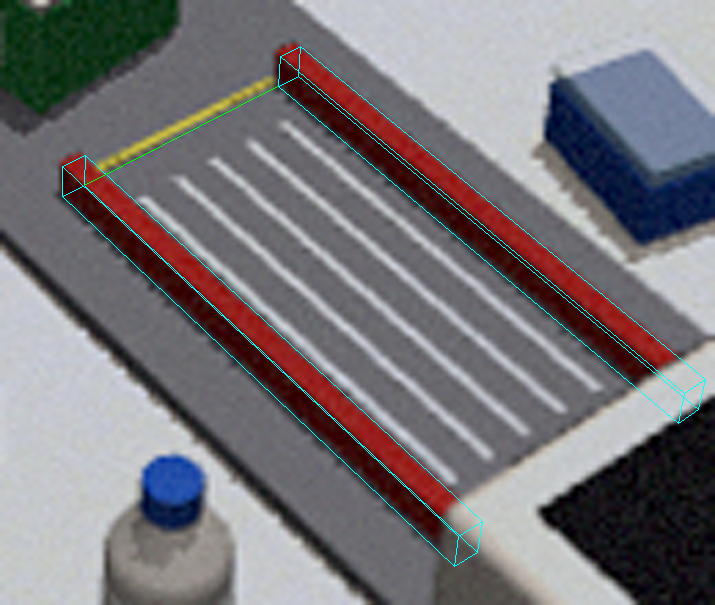

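View pics/side_z.png

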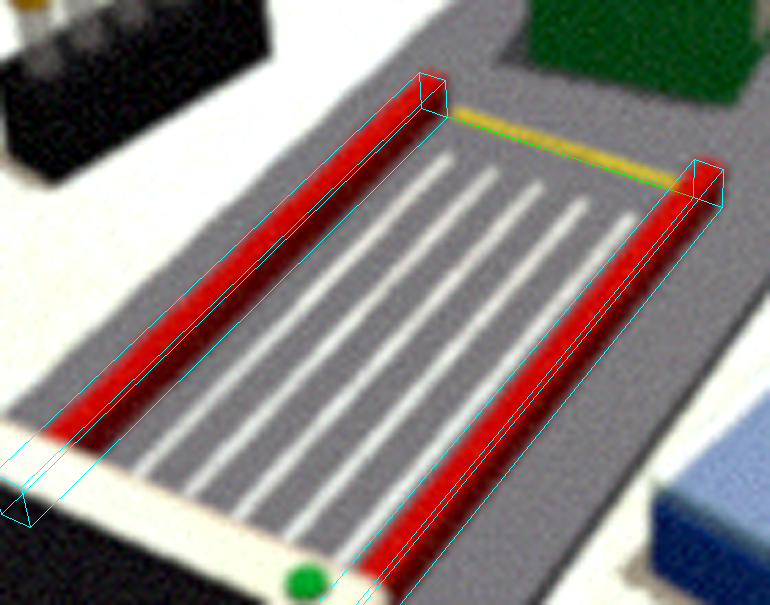

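```bash
python3 - <<'E'
s=open('m0.py').read()
s=s.replace('''L=fitlane([a,b],[.535,.06,1.40],[ra,rb])[0]''','''R=[fitlane([a,b],x0,[ra,rb]) for x0 in([.533,.05,1.405],[.536,.055,1.40],[.53,.045,1.41],[.531,.048,1.35])]
for r in R: print("L",r)
L=min(R,key=lambda r:r[1])[0]''')
open('m0.py','w').write(s)
E
python3 m0.py
cat > z.py <<'E'
import sys
from h import *
L=np.load("L.npy")
for n,(x0,y0,w,h) in (("scene",(270,215,130,110)),("side",(160,215,140,110))):
    p=manip.get_image(n);k=5.5
    o=cv2.resize(p["image"][y0:y0+h,x0:x0+w,::-1],None,fx=k,fy=k,interpolation=cv2.INTER_CUBIC)
    o=np.clip(o*1.6,0,255).astype(np.uint8)
    for s in(1,-1):
        P=(proj(p,box(*L,.252,.012,.012,.030,.086,.061*s))+.5-[x0,y0])*k
        for i in range(8):
            for j in range(i):
                if bin(i^j).count("1")==1: cv2.line(o,*[tuple(int(v) for v in np.round(P[t])) for t in(i,j)],(255,255,0),1)
    cv2.imwrite(f"pics/{n}_z{sys.argv[1]}.png",o)
E
python3 z.py 2
```

```text
lane [0.5332138  0.05283432 1.40690171] 186.35361783929258 [np.float64(1463.0)]
lane [0.53421289 0.05387341 1.40540829] 250.17656286043825 [np.float64(1788.0)]
lane [0.53401143 0.05359187 1.40664382] 462.19653979238757 [np.float64(1463.0), np.float64(1788.0)]
L (array([0.53414834, 0.05368896, 1.40768776]), np.float64(459.27375624759713), [np.float64(1463.0), np.float64(1788.0)])
L (array([0.53417427, 0.053883  , 1.40933529]), np.float64(455.33943867743176), [np.float64(1463.0), np.float64(1788.0)])
L (array([0.53364063, 0.05403937, 1.40567548]), np.float64(454.92527489427147), [np.float64(1463.0), np.float64(1788.0)])
L (array([0.53367227, 0.05236466, 1.40668966]), np.float64(461.11793925413303), [np.float64(1463.0), np.float64(1788.0)])
cas [ 0.51474826 -0.09668257  1.51532029] 62.576470588235296
cas [ 0.51532898 -0.09835106  1.52434614] 75.10980392156864
cas [ 0.51472772 -0.09649804  1.51992823] 151.0078431372549
cas in deck mm -151.59861885596388 -6.088403837321513 yaw 0.11425274669983576
```

View pics/scene_z2.png

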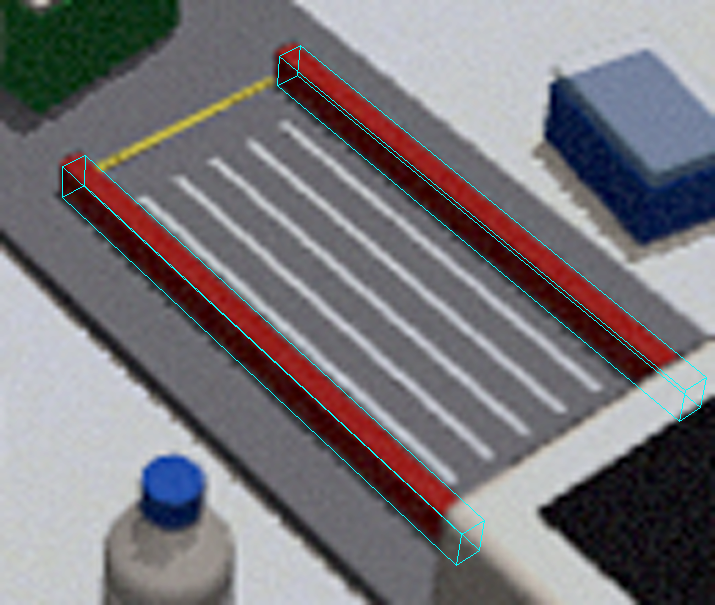

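View pics/side_z2.png

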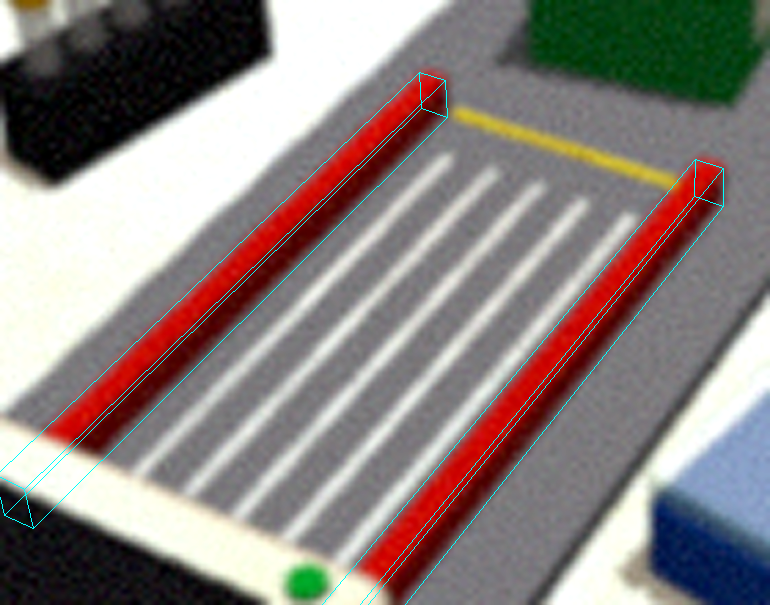

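```bash
cat > t.py <<'E'
from h import *
from scipy.spatial.transform import Rotation as Ro
L=np.load("L.npy")
def deck(v):
    c,s=np.cos(L[2]),np.sin(L[2]);d=np.array(v[:2])-L[:2];return c*d[0]+s*d[1],-s*d[0]+c*d[1]
def world(x,y):
    c,s=np.cos(L[2]),np.sin(L[2]);return L[0]+c*x-s*y,L[1]+s*x+c*y
def tool():
    st=manip.get_state();q=st["ee_rot"];R=Ro.from_quat([q[1],q[2],q[3],q[0]]).as_matrix();return st,R
def rel(x,y,z,yaw):
    """deck coords (m), hand yaw relative to deck; prints shift, turn. tool z dir = forward or back"""
    st,R=tool();w=np.array([*world(x,y),z]);d=R.T@(w-st["position"])*1000
    cur=np.arctan2(R[1,2],R[0,2])  # heading of tool z
    cand=[((L[2]+yaw+k-cur+np.pi)%(2*np.pi)-np.pi) for k in(0,np.pi)]
    return np.round(d,1),[np.round(-np.degrees(a),2) for a in cand],R
def where():
    st,R=tool();x,y=deck(st["position"]);h=np.arctan2(R[1,2],R[0,2])-L[2];h=(h+np.pi/2)%np.pi-np.pi/2
    print("t %.2f deck x %.1f y %.1f z %.1f hand yaw %.4f F %s w %.1f"%(st["clock"],x*1e3,y*1e3,st["position"][2]*1e3,h,np.round(st["contact_force"],1),st["width"]*1e3))
E
python3 - <<'E'
from t import *
where(); C=np.load("C.npy")
yaw=C[2]-L[2];cx,cy=deck(C)
hx=cx-np.cos(yaw)*.092; hy=cy-np.sin(yaw)*.092
print(cx,cy,yaw,hx,hy,world(hx,hy))
print(rel(hx,hy,.12,yaw))
E
```

```text
t 2.85 deck x 431.8 y 467.2 z 231.3 hand yaw 1.4832 F [-0.2 -0.   0.3] w 85.5
-0.15159861885596387 -0.006088403837321513 0.11425274669983576 -0.24299880202140026 -0.016576803015684156 (np.float64(0.5100498772930017), np.float64(-0.18837903805446157))
(array([ 111.3, -629.9,  540.9]), [np.float64(-101.57), np.float64(78.43)], array([[ 2.66381901e-05,  2.50066322e-01,  9.68228710e-01],
       [ 6.56115075e-05,  9.68228707e-01, -2.50066323e-01],
       [-9.99999997e-01,  7.01882595e-05,  9.38463206e-06]]))
```

>>> step_arm:
  targets:
    - [[3,-32,27],4]
    - [[6,-63,54],8]
    - [[9,-95,81],12]
    - [[12,-126,108],16]
    - [[15,-158,135],20]
    - [[18,-189,162],24]
    - [[21,-221,189],28]
    - [[24,-252,216],32]
    - [[27,-284,243],36]
    - [[30,-315,270],40]
    - [[33,-347,297],44]
    - [[36,-378,324],48]
    - [[39,-410,351],52]
    - [[42,-441,378],56]
    - [[45,-473,405],60]
    - [[48,-504,432],64]
    - [[51,-536,459],68]
    - [[54,-567,486],72]
    - [[57,-600,514],76]
    - [[60,-630,541],78.4]
  grip: 0.4
  grip_force: 20

```text
clock: 4.85
position: [0.5107, -0.1906, 0.1712]
ee_rot: [0.487, 0.513, 0.486, -0.513]
contact_force: [-0.2, -0.0, 0.0]
width: 0.0512
```

```bash
python3 - <<'E'
from t import *
where(); C=np.load("C.npy")
yaw=C[2]-L[2];cx,cy=deck(C)
print(rel(cx-np.cos(yaw)*.092,cy-np.sin(yaw)*.092,.038,yaw)[:2])
for n in["side","wrist"]:
    p=manip.get_image(n); cv2.imwrite(f"pics/{n}1.png",p["image"][:,:,::-1])
E
```

```text
t 4.85 deck x -245.0 y -17.6 z 171.2 hand yaw 0.1119 F [-0.2 -0.   0. ] w 51.2
(array([133.2,  -0.9,  -2.2]), [np.float64(179.86), np.float64(-0.14)])
```

View pics/side1.png

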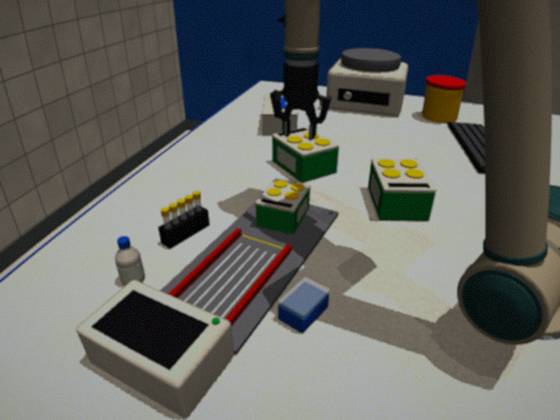

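View pics/wrist1.png

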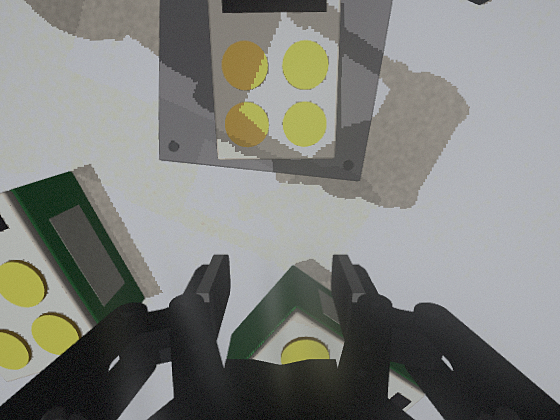

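```bash
python3 - <<'E'
from t import *
p=manip.get_image("wrist");print(p["pose"].round(3).tolist())
for uv in [(295,312),(295,265),(92,165),(160,292),(340,258)]:
    for z in(0,.09): print(uv,z,unproj(p,[uv],z)[0].round(3),np.round(deck(unproj(p,[uv],z)[0]),3))
# cassette lid corners z=.077
P=unproj(p,[(219,159),(332,159)],.077);print(P.round(4));D=np.array([deck(v) for v in P]);print(D.round(4),D.mean(0))
# tips
st,R=tool()
for y in(-.03,.03): print(proj(p,[st["position"]+R[:,1]*y+R[:,2]*z for z in(-.011,.011)]).round(0))
print(proj(p,box(*np.load("C.npy"),.12,.09,.012,.077)).round(0))
s=manip.get_image("side")
for uv in [(305,178),(337,158)]: print(uv,unproj(s,[uv],0)[0].round(3))
E
```

```text
[[0.998, -0.053, -0.014, 0.517], [-0.055, -0.952, -0.302, -0.116], [0.002, 0.303, -0.953, 0.314], [0.0, 0.0, 0.0, 1.0]]
(295, 312) 0 [ 0.523 -0.346  0.   ] [-0.397 -0.055]
(295, 312) 0.09 [ 0.521 -0.28   0.09 ] [-0.332 -0.043]
(295, 265) 0 [ 0.525 -0.284  0.   ] [-0.335 -0.047]
(295, 265) 0.09 [ 0.523 -0.236  0.09 ] [-0.288 -0.037]
(92, 165) 0 [ 0.321 -0.158  0.   ] [-0.244  0.175]
(92, 165) 0.09 [ 0.377 -0.146  0.09 ] [-0.223  0.121]
(160, 292) 0 [ 0.366 -0.311  0.   ] [-0.387  0.105]
(160, 292) 0.09 [ 0.409 -0.255  0.09 ] [-0.325  0.072]
(340, 258) 0 [ 0.576 -0.278  0.   ] [-0.32  -0.096]
(340, 258) 0.09 [ 0.559 -0.232  0.09 ] [-0.278 -0.072]
[[ 0.469  -0.1495  0.077 ]
 [ 0.5551 -0.1543  0.077 ]]
[[-0.2114  0.0303]
 [-0.202  -0.0554]] [-0.206685  -0.0125331]
[[216. 243.]
 [219. 281.]]
[[335. 243.]
 [333. 281.]]
[[323. 153.]
 [334. 165.]
 [230. 154.]
 [217. 165.]
 [327.  15.]
 [341. -13.]
 [223.  15.]
 [207. -13.]]
(305, 178) [ 0.521 -0.318  0.   ]
(337, 158) [ 0.461 -0.475  0.   ]
```

>>> step_arm:
  targets:
    - [[25,0,0],0]
    - [[50,0,0],0]
    - [[75,0,0],0]
    - [[95,0,0],0]
    - [[110,0,0],0]
    - [[120,0,0],0]
    - [[128,0,0],0]
    - [[133,0,0],0]
    - [[133,0,0],0]

```text
clock: 5.95
position: [0.5099, -0.1882, 0.0381]
ee_rot: [-0.487, -0.512, -0.488, 0.512]
contact_force: [0.2, 0.3, 0.1]
width: 0.051
```

```bash
python3 - <<'E'
from t import *
where()
for n in["side","wrist"]:
    p=manip.get_image(n); cv2.imwrite(f"pics/{n}2.png",p["image"][:,:,::-1])
E
```

```text
t 5.95 deck x -242.8 y -16.4 z 38.1 hand yaw 0.1151 F [0.2 0.3 0.1] w 51.0
```

View pics/wrist2.png

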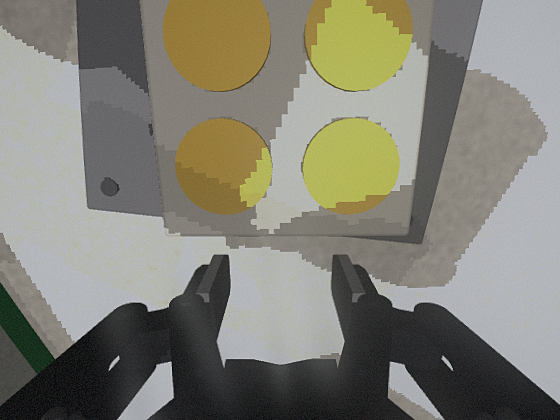

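View pics/side2.png

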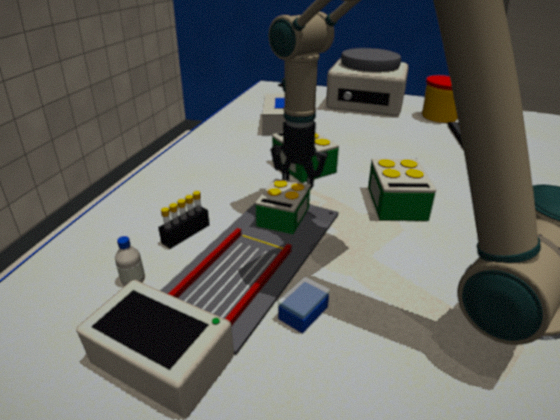

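>>> step_arm:
  targets:
    - [[0,0,-3],0]
    - [[0,0,-6],0]
    - [[0,0,-9],0]
    - [[0,0,-12],0]
    - [[0,0,-15],0]
    - [[0,0,-17],0]
    - [[0,0,-19],0]
    - [[0,0,-21],0]
    - [[0,0,-23],0]
    - [[0,0,-25],0]
    - [[0,0,-27],0]
    - [[0,0,-29],0]
    - [[0,0,-31],0]
    - [[0,0,-33],0]
    - [[0,0,-35],0]

```text
clock: 7.55
position: [0.5118, -0.1534, 0.0383]
ee_rot: [0.487, 0.512, 0.487, -0.512]
contact_force: [0.5, -2.1, -0.8]
width: 0.0512
```

```bash
cat > look.py <<'E'
import sys
from t import *
where()
p=manip.get_image("wrist"); cv2.imwrite(f"pics/wrist{sys.argv[1]}.png",p["image"][:,:,::-1])
a=manip.get_image("scene");b=manip.get_image("side")
st,R=tool();h=-R[:,2];cw=st["position"]+h*.071;g=[cw[0],cw[1],np.arctan2(h[1],h[0])]
M=[]
for n,p in(("scene",a),("side",b)):
    cv2.imwrite(f"pics/{n}{sys.argv[1]}.png",p["image"][:,:,::-1])
    c=proj(p,[cw[0],cw[1],.06])[0].round().astype(int)
    r=[d for d in manip.regions_of(p,"cassette") if d["region"][c[1]-4:c[1]+5,c[0]-4:c[0]+5].any() and d["region"].sum()<5000]
    if not r: print(n,"no region");continue
    m=r[0]["region"].astype(float);M.append((p,m))
    q,f=fit([(p,m)],g,.12,.09,.012,.077);print(n,m.sum(),"deck",np.round(1e3*np.array(deck(q)),1),"yaw",round(q[2]-L[2],4),"res",round(f))
if len(M)==2:
    q,f=fit(M,g,.12,.09,.012,.077);print("both deck",np.round(1e3*np.array(deck(q)),1),"yaw",round(q[2]-L[2],4),"res",round(f))
print("guess from hand",np.round(1e3*np.array(deck(g)),1),g[2]-L[2])
E
python3 look.py 3
```

```text
t 7.55 deck x -208.2 y -12.6 z 38.3 hand yaw 0.1148 F [ 0.5 -2.1 -0.8] w 51.2
scene 2242.0 deck [-138.1   -4.8] yaw 0.1187 res 60
side 2527.0 deck [-139.3   -5.7] yaw 0.098 res 81
both deck [-138.3   -5.2] yaw 0.1006 res 147
guess from hand [-137.4   -4.4] 0.11473205960876243
```

View pics/wrist3.png

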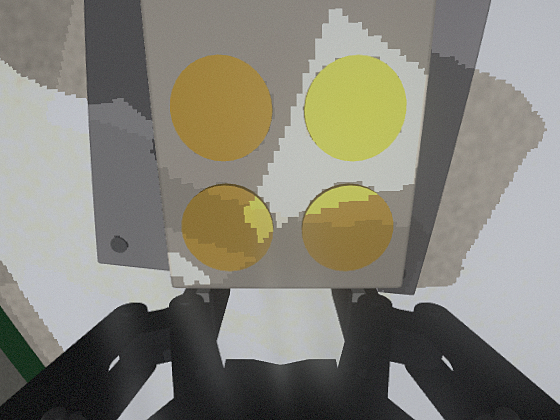

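>>> step_arm:
  targets:
    - [[0,0,-4],0]
    - [[0,0,-8],0]
    - [[0,0,-12],0]
    - [[0,0,-16],0]
    - [[0,0,-20],0]
    - [[0,0,-24],0]
    - [[0,-0.8,-28],0.6]
    - [[0,-1.5,-32],1.3]
    - [[0,-2.2,-36],2]
    - [[0,-2.9,-40],2.6]
    - [[0,-2.9,-40],2.6]

```text
clock: 8.9
position: [0.5107, -0.1126, 0.0383]
ee_rot: [0.475, 0.524, 0.476, -0.523]
contact_force: [0.4, -0.2, 0.5]
width: 0.0512
```

```bash
python3 look.py 4
```

```text
t 8.90 deck x -168.2 y -4.8 z 38.3 hand yaw 0.0692 F [ 0.4 -0.2  0.5] w 51.2
scene 2265.0 deck [-98.2  -0.6] yaw 0.0518 res 89
side 2608.0 deck [-99.   -1.4] yaw 0.0883 res 118
both deck [-98.8  -1.1] yaw 0.0768 res 214
guess from hand [-97.8  -0. ] 0.06927727939446116
```

View pics/wrist4.png

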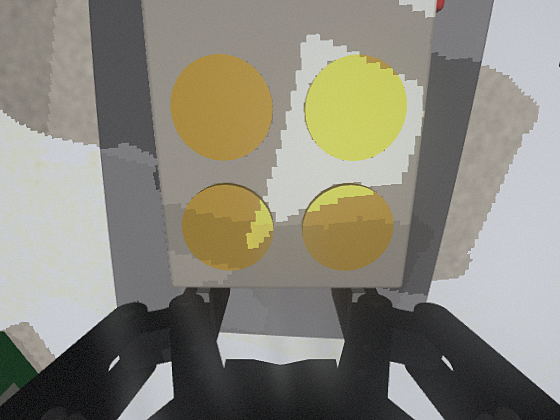

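>>> step_arm:
  targets:
    - [[0,0,-4],0]
    - [[0,0,-8],0]
    - [[0,0,-12],0]
    - [[0,-0.8,-16],0.7]
    - [[0,-1.5,-20],1.3]
    - [[0,-2.2,-24],2]
    - [[0,-2.9,-28],2.6]
    - [[0,-3.5,-32],3.3]
    - [[0,-4.1,-36],4]
    - [[0,-4.1,-36],4]

```text
clock: 10.15
position: [0.5102, -0.0764, 0.0383]
ee_rot: [0.457, 0.54, 0.457, -0.54]
contact_force: [-1.2, 0.3, 0.5]
width: 0.0514
```

```bash
python3 look.py 5; python3 - <<'E'
import cv2
a=cv2.imread("pics/scene5.png")[190:310,230:390];cv2.imwrite("pics/s5z.png",cv2.resize(a,None,fx=5,fy=5,interpolation=cv2.INTER_CUBIC))
E
```

```text
t 10.15 deck x -132.5 y 1.7 z 38.3 hand yaw -0.0006 F [-1.2  0.3  0.5] w 51.4
scene 2369.0 deck [-62.5   1.6] yaw -0.0181 res 58
side 2892.0 deck [-63.7   0.3] yaw 0.0156 res 98
both deck [-62.5   1. ] yaw 0.0023 res 184
guess from hand [-62.1   1.4] -0.00047378791342023163
```

View pics/wrist5.png

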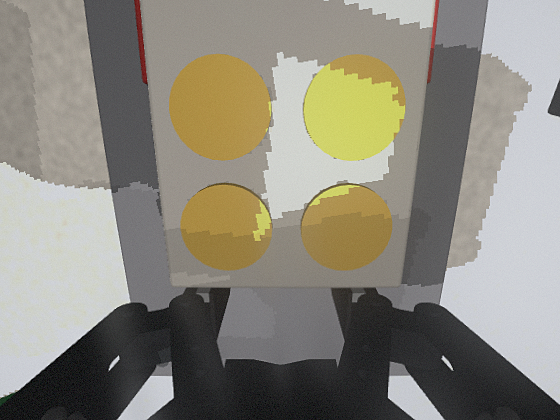

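View pics/s5z.png

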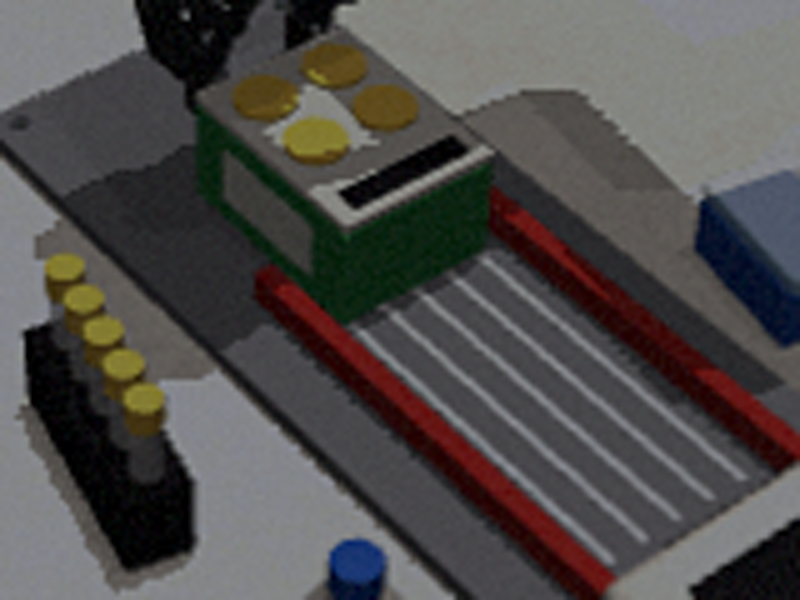

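```bash
python3 - <<'E'
from t import *
a=cv2.imread("pics/wrist5.png")
o=np.hstack([cv2.resize(a[0:100,s:s+66],None,fx=6,fy=6,interpolation=cv2.INTER_CUBIC) for s in(115,395)])
cv2.imwrite("pics/w5z.png",np.clip(o.astype(int)*1.5,0,255).astype(np.uint8))
E
```

```text
(no output)
```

View pics/w5z.png

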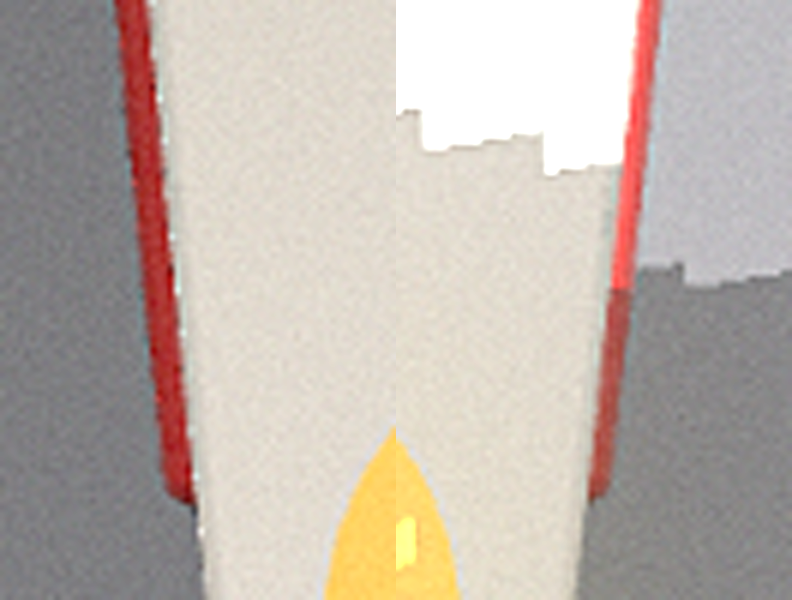

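```bash
python3 - <<'E'
from t import *
p=manip.get_image("wrist")
d=lambda uv,z:np.array(deck(unproj(p,[uv],z)[0]))*1e3
rl,rr=d((138.8,40),.03),d((435.7,40),.03);cl,cr=d((144.7,40),.077),d((431,40),.077)
print(rl,rr,(rl+rr)/2, rl-rr);print(cl,cr,(cl+cr)/2,cl-cr)
rl,rr=d((142.5,75),.03),d((430.5,75),.03);cl,cr=d((147.5,75),.077),d((427.5,75),.077)
print(rl,rr,(rl+rr)/2, rl-rr);print(cl,cr,(cl+cr)/2,cl-cr)
E
```

```text
[-25.26777263  64.06754766] [-25.23314425 -68.58422675] [-25.25045844  -2.25833954] [-3.46283769e-02  1.32651774e+02]
[-35.00810027  42.64549757] [-34.9765646  -45.51316402] [-34.99233243  -1.43383322] [-3.15356738e-02  8.81586616e+01]
[-40.01398371  64.03320928] [-40.02774031 -67.97725042] [-40.02086201  -1.97202057] [1.37566029e-02 1.32010460e+02]
[-45.16438179  42.86420556] [-45.16193495 -45.60743816] [-45.16315837  -1.3716163 ] [-2.44684391e-03  8.84716437e+01]
```

>>> step_arm:
  targets:
    - [[0,0,-4],0]
    - [[0,0,-8],0]
    - [[0,0,-12],0]
    - [[0,0.2,-16],0]
    - [[0,0.2,-20],0]
    - [[0,0.2,-24],0]
    - [[0,0.3,-28],0]
    - [[0,0.3,-32],0]
    - [[0,0.3,-36],0]
    - [[0,0.4,-40],0]
    - [[0,0.4,-44],0]
    - [[0,0.4,-48],0]
    - [[0,0.5,-52],0]
    - [[0,0.5,-56],0]
    - [[0,0.5,-60],0]
    - [[0,0.5,-64],0]
    - [[0,0.5,-68],0]
    - [[0,0.5,-72],0]
    - [[0,0.5,-76],0]
    - [[0,0.5,-80],0]

```text
clock: 12.45
position: [0.524, 0.0019, 0.0383]
ee_rot: [0.457, 0.54, 0.457, -0.54]
contact_force: [-1.3, -3.1, -0.4]
width: 0.051
```

```bash
python3 look.py 6; python3 - <<'E'
import cv2
a=cv2.imread("pics/scene6.png")[190:310,230:390];cv2.imwrite("pics/s6z.png",cv2.resize(a,None,fx=5,fy=5,interpolation=cv2.INTER_CUBIC))
E
```

```text
t 12.45 deck x -53.0 y 0.9 z 38.3 hand yaw -0.0004 F [-1.3 -3.1 -0.4] w 51.0
scene 2629.0 deck [19.5  1.1] yaw -0.0023 res 55
side 3419.0 deck [17.7  0.2] yaw 0.0223 res 116
both deck [19.2  0.7] yaw 0.0029 res 194
guess from hand [18.4  1. ] -0.0003698910064253713
```

View pics/wrist6.png

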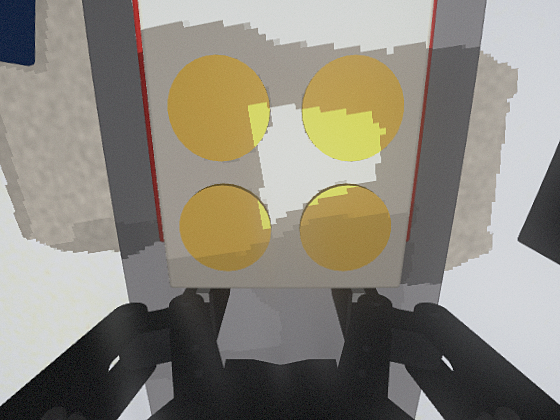

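View pics/s6z.png

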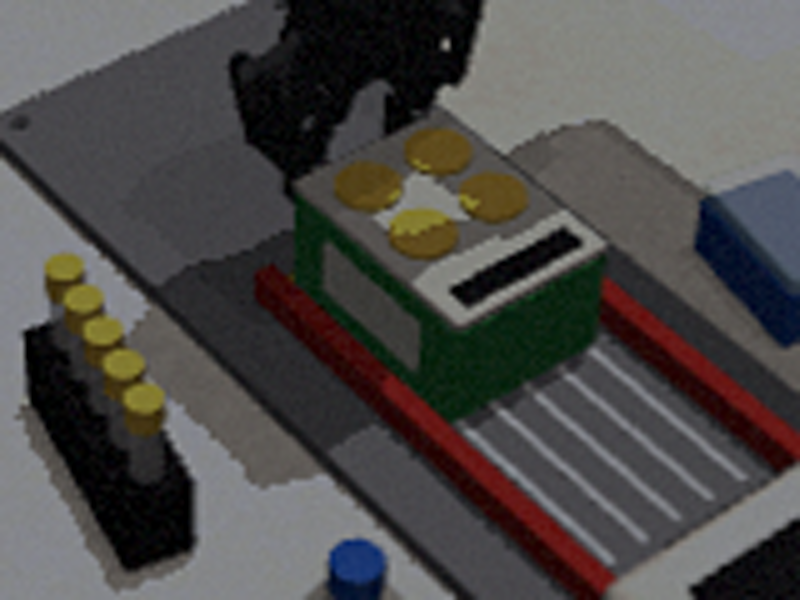

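>>> step_arm:
  targets:
    - [[0,0,-4],0]
    - [[0,0,-8],0]
    - [[0,0,-12],0]
    - [[0,0.1,-16],0]
    - [[0,0.1,-20],0]
    - [[0,0.1,-24],0]
    - [[0,0.2,-28],0]
    - [[0,0.2,-32],0]
    - [[0,0.2,-36],0]
    - [[0,0.3,-40],0]
    - [[0,0.3,-44],0]
    - [[0,0.3,-48],0]
    - [[0,0.4,-52],0]
    - [[0,0.4,-56],0]
    - [[0,0.4,-60],0]
    - [[0,0.5,-64],0]
    - [[0,0.5,-68],0]
    - [[0,0.5,-72],0]
    - [[0,0.5,-76],0]
    - [[0,0.5,-80],0]

```text
clock: 14.7
position: [0.5377, 0.0807, 0.0383]
ee_rot: [0.457, 0.54, 0.457, -0.54]
contact_force: [-0.8, -1.9, -0.9]
width: 0.051
```

```bash
python3 look.py 7; python3 - <<'E'
import cv2
a=cv2.imread("pics/scene7.png")[190:310,250:410];cv2.imwrite("pics/s7z.png",cv2.resize(a,None,fx=5,fy=5,interpolation=cv2.INTER_CUBIC))
E
```

```text
t 14.70 deck x 27.0 y 0.4 z 38.3 hand yaw -0.0004 F [-0.8 -1.9 -0.9] w 51.0
scene 2856.0 deck [99.   0.2] yaw 0.0028 res 82
side 4055.0 deck [97.7 -0.6] yaw 0.0074 res 147
both deck [98.6 -0.1] yaw 0.0056 res 242
guess from hand [98.3  0.1] -0.0002841440084493385
```

View pics/wrist7.png

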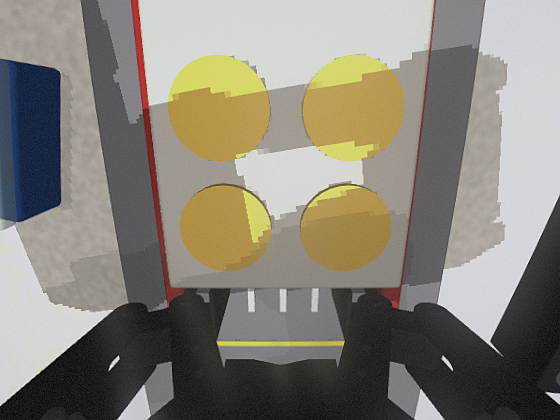

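View pics/s7z.png

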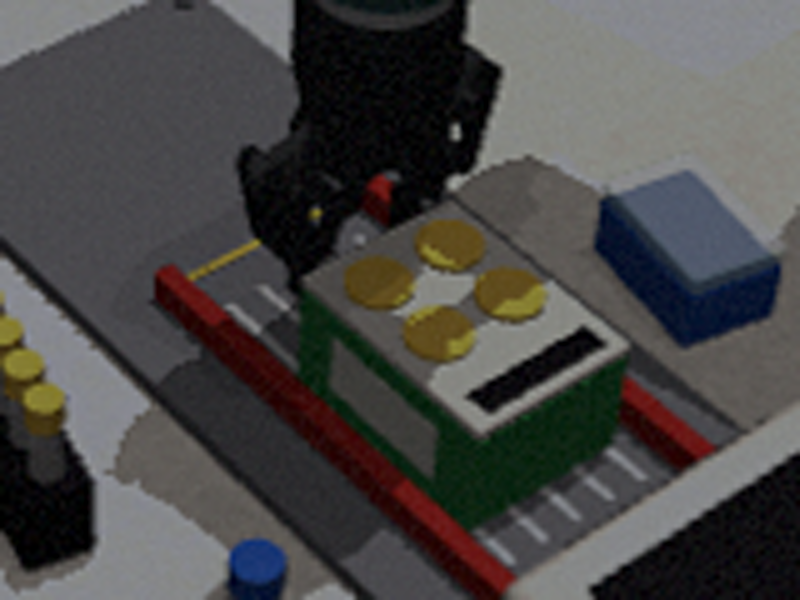

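>>> step_arm:
  targets:
    - [[0,0,-4],0]
    - [[0,0,-8],0]
    - [[0,0,-12],0]
    - [[0,0,-16],0]
    - [[0,0,-20],0]
    - [[0,0,-24],0]
    - [[0,0,-28],0]
    - [[0,0,-32],0]
    - [[0,0,-36],0]
    - [[0,0,-39],0]
    - [[0,0,-42],0]
    - [[0,0,-44],0]
    - [[0,0,-45],0]
    - [[0,0,-46],0]

```text
clock: 16.35
position: [0.5452, 0.1258, 0.0383]
ee_rot: [0.457, 0.54, 0.457, -0.54]
contact_force: [0.5, -3.2, 2.3]
width: 0.0512
```

```bash
python3 look.py 8; python3 - <<'E'
import cv2
a=cv2.imread("pics/scene8.png")[210:330,270:430];cv2.imwrite("pics/s8z.png",cv2.resize(a,None,fx=5,fy=5,interpolation=cv2.INTER_CUBIC))
E
```

```text
t 16.35 deck x 72.7 y 0.4 z 38.3 hand yaw -0.0003 F [ 0.5 -3.2  2.3] w 51.2
scene 2676.0 deck [139.8   2.1] yaw -0.0343 res 354
side 3880.0 deck [140.1  -0.9] yaw 0.0014 res 750
both deck [ 1.41e+02 -1.00e-01] yaw -0.002 res 1136
guess from hand [143.8   0.4] -0.0005243362413944741
```

View pics/s8z.png

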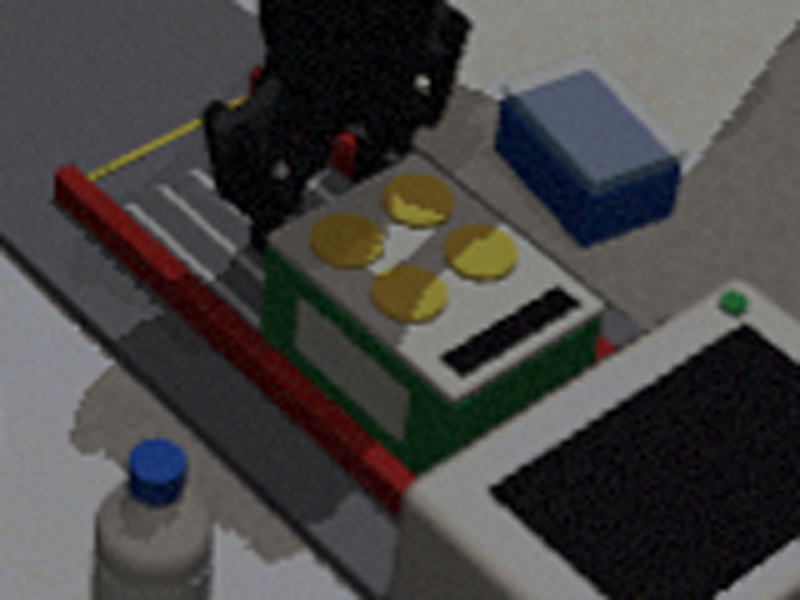

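View pics/wrist8.png

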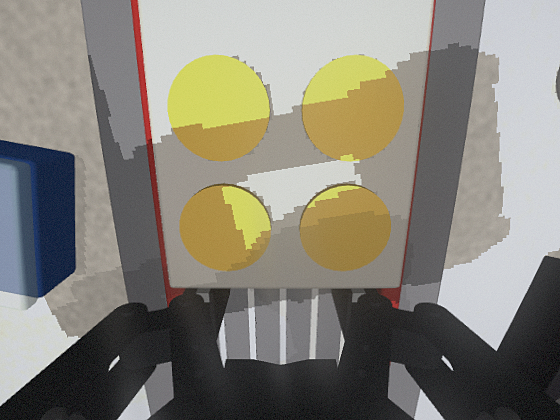

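>>> step_arm:
  targets:
    - [[0,0,-1],0]
    - [[0,0,-2],0]
    - [[0,0,-3],0]
    - [[0,0,-4],0]
    - [[0,0,-5],0]

```text
clock: 17.1
position: [0.546, 0.1308, 0.0382]
ee_rot: [-0.457, -0.54, -0.457, 0.54]
contact_force: [0.4, -5.3, 0.6]
width: 0.0512
```

>>> step_arm:
  targets:
    - [[0,0,-0.5],0]
    - [[0,0,-1],0]
    - [[0,0,-1.5],0]
    - [[0,0,-2],0]

```text
clock: 17.5
position: [0.5462, 0.1308, 0.0383]
ee_rot: [-0.458, -0.538, -0.457, 0.54]
contact_force: [-0.9, -10.2, 1.3]
width: 0.0514
```

>>> step_arm:
  targets:
    - [[0,0,-0.5],0]
    - [[0,0,-1],0]
    - [[0,0,-1],0]
    - [[0,0,-1],0]

```text
clock: 17.9
position: [0.5462, 0.1308, 0.0383]
ee_rot: [-0.458, -0.538, -0.456, 0.541]
contact_force: [-0.9, -11.6, 2.0]
width: 0.0513
```

```bash
python3 look.py 9
```

```text
t 17.90 deck x 77.7 y 0.3 z 38.3 hand yaw 0.0013 F [ -0.9 -11.6   2. ] w 51.3
scene 2740.0 deck [145.    0.4] yaw 0.0138 res 364
side 3746.0 deck [145.9  -0.9] yaw 0.0133 res 935
both deck [145.6  -0.2] yaw 0.0167 res 1309
guess from hand [148.7   0.3] 0.0012429988733781983
```

View pics/wrist9.png

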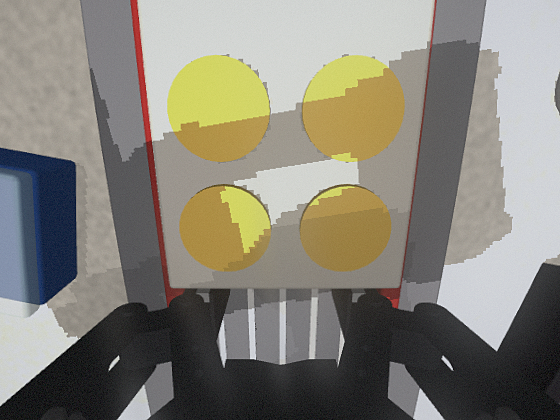

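>>> step_arm:
  targets:
    - [[0,0,1],0]
    - [[0,0,3],0]
    - [[0,0,6],0]
    - [[0,0,12],0]
    - [[0,0,20],0]
    - [[0,0,28],0]
    - [[0,0,34],0]
    - [[0,0,34],0]
    - [[-10,0,34],0]
    - [[-30,0,34],0]
    - [[-60,0,34],0]
    - [[-90,0,34],0]
    - [[-120,0,34],0]
    - [[-150,0,36],0]
    - [[-160,0,60],0]
    - [[-160,0,90],0]
    - [[-160,0,110],0]
    - [[-160,0,110],0]

```text
clock: 19.95
position: [0.5282, 0.0235, 0.1993]
ee_rot: [0.457, 0.54, 0.456, -0.54]
contact_force: [-1.1, 0.3, 0.6]
width: 0.051
```

```bash
python3 look.py 10;python3 - <<'E'
import cv2,numpy as np
a=cv2.imread("pics/scene10.png")[170:330,240:440];cv2.imwrite("pics/s10z.png",cv2.resize(a,None,fx=3.7,fy=3.7,interpolation=cv2.INTER_CUBIC))
a=cv2.imread("pics/side10.png")[180:380,80:340];cv2.imwrite("pics/d10z.png",cv2.resize(a,None,fx=3,fy=3,interpolation=cv2.INTER_CUBIC))
E
```

```text
t 19.95 deck x -31.0 y 0.3 z 199.3 hand yaw -0.0027 F [-1.1  0.3  0.6] w 51.0
scene no region
side no region
guess from hand [42.4  0.3] -0.0004795227248091116
```

View pics/s10z.png

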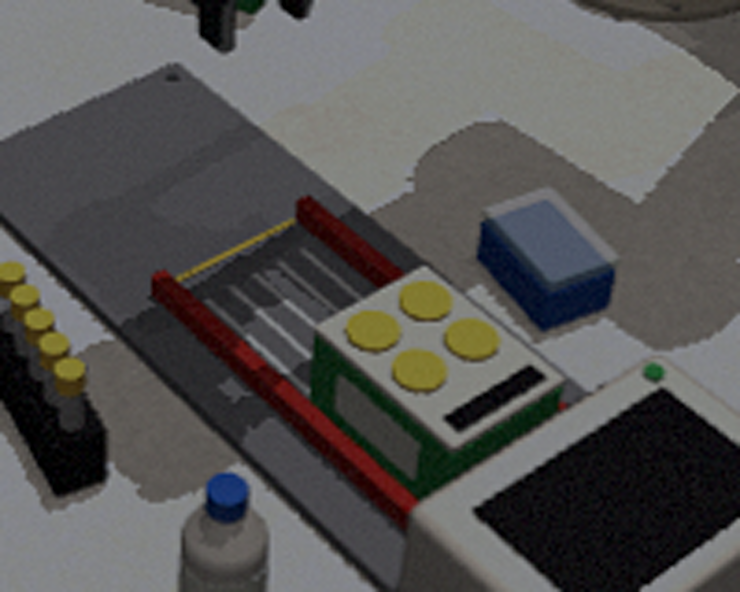

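View pics/d10z.png

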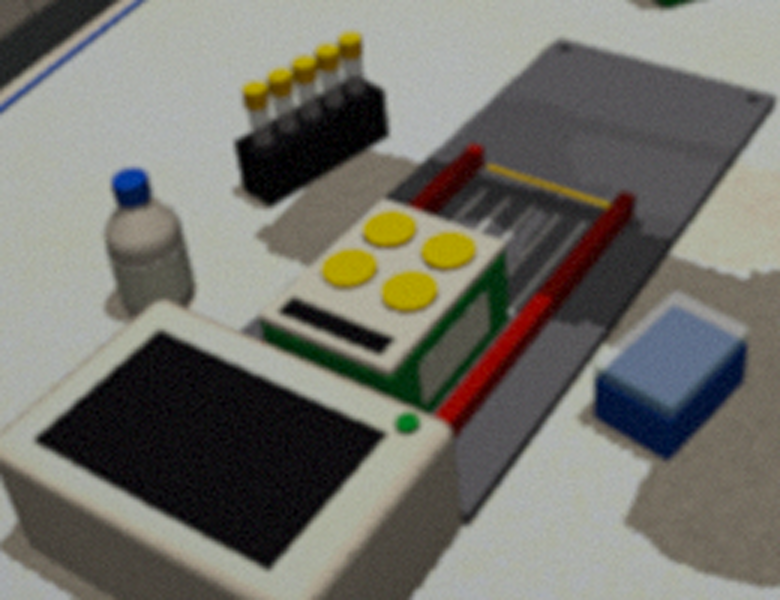

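View pics/wrist10.png

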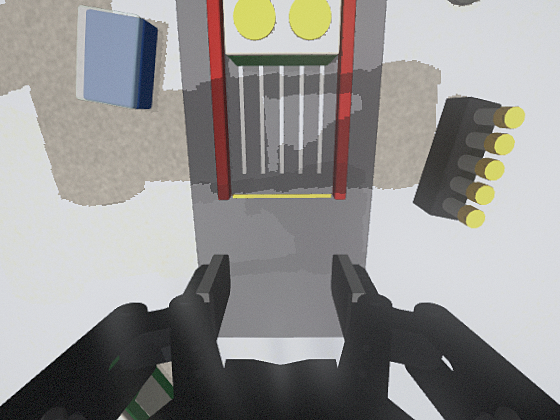

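```bash
python3 - <<'E'
from t import *
w=cv2.imread("pics/wrist10.png")
o=cv2.resize(w[0:210,200:370],None,fx=2.85,fy=2.85,interpolation=cv2.INTER_CUBIC);cv2.imwrite("pics/w10z.png",o)
for n,C in(("scene",[(240+317/3.7,170+330/3.7),(240+425/3.7,170+267/3.7),(240+562/3.7,170+387/3.7),(240+452/3.7,170+447/3.7)]),
 ("side",[(80+385/3,180+200/3),(80+507/3,180+243/3),(80+389/3,180+372/3),(80+262/3,180+320/3)])):
    p=manip.get_image(n);D=np.array([deck(v) for v in unproj(p,np.array(C)-.5,.077)])*1e3
    print(n,D.round(1).tolist(),D.mean(0).round(1))
    a,b,c,d=D
    rear=a-b;rear*=np.sign(rear[1]);front=d-c;front*=np.sign(front[1])
    print("yaws", [round(np.arctan2(-e[0],e[1]),4) for e in(rear,front)],[round(np.arctan2(e[1],e[0]),4) for e in(c-b,d-a)])
E
```

```text
scene [[92.4, -45.8], [90.4, 42.7], [211.6, 37.2], [206.9, -45.2]] [150.3  -2.8]
yaws [np.float64(0.0226), np.float64(-0.057)] [np.float64(-0.0456), np.float64(0.0056)]
side [[90.6, -42.3], [90.7, 46.0], [210.0, 45.5], [211.3, -39.3]] [150.6   2.5]
yaws [np.float64(-0.0017), np.float64(0.0153)] [np.float64(-0.0042), np.float64(0.0248)]
```

View pics/w10z.png

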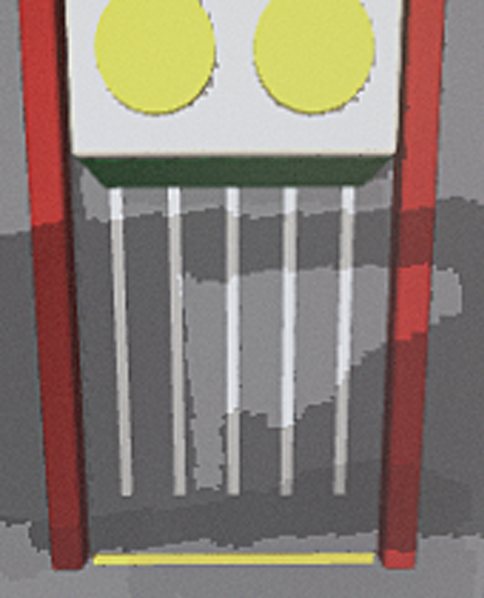

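```bash
python3 - <<'E'
from t import *
p=manip.get_image("wrist")
f=lambda u,v,z:np.array(deck(unproj(p,[(200+u/2.85-.5,v/2.85-.5)],z)[0]))*1e3
print("rear bottom",f(107,187,.012),f(364,187,.012));print("lid rear",f(73,155,.077),f(397,155,.077))
print("yellow",f(94,559,.012),f(372,559,.012));print("rail starts top",f(52,569,.03),f(414,568,.03))
E
```

```text
rear bottom [92.02562291 42.54095556] [ 92.08195046 -45.88580743]
lid rear [91.64627278 43.22345773] [ 91.7021681  -45.55535341]
yellow [-40.55246178  52.60210799] [-40.50760004 -54.56276989]
rail starts top [-39.48217628  65.31711669] [-39.04710475 -67.1473555 ]
```

```bash
python3 -c "
from rig import manip
print(manip.sign_off())"
```

```text
the job is handed in; nothing more can be done
None
```

I pushed the small green cassette straight down the lane until it stopped against the blue end stop, then handed the job in at about 20 s. I used only the part-open fingertips on its rear face, straightening and centring it on the apron before it entered the lane. I then backed off and raised the hand clear.

**Last checks:**
- **Home:** Under a 10–12 N push the hand stopped advancing. In the last wrist picture the rear face is 132.5 mm from the yellow line, against 132 mm when home.
- **Straight and centred:** The wrist picture shows a yaw of about 0.001 rad and an offset from the lane centre of about 0.5 mm.
- **Rails:** During the push the cassette stayed within about 1 mm of the lane's centre line once inside, with 10 mm spare on each side, so I saw no rail contact.
- **Bystanders and hand:** The tube rack, bottle and tip box look unmoved. The hand is at 0.2 m height with only sensor noise on the force reading.

**Checks that failed or disagreed:**
- **Automatic fit:** After the hand withdrew, my automatic cassette fit returned nothing because it looked in front of the raised hand.
- **Lid corners:** Picking the lid corners by hand gave a centre of 150.3 to 150.6 mm along the lane, against 152 mm nominal. The two views put it 2.8 mm to one side and 2.5 mm to the other, and their yaws scattered by up to about 0.06 rad. I trusted the closer wrist view.

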